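Load the breeder-room service caddy

TASK

Load the service caddy for the breeder boxes, each thing centred in its own holder: stand the flip-top canister inside the ring, lay the long glass tube in the two V notches, lay the scraper that has a blade flat and straight across the two flat bars, and stand the spring clip wings up in the middle of the square pad. Leave the short glass tube and the bare handle without a blade where they lie.

Things in the scene. Friction and masses are not known exactly. Their poses are not given: they have to be found in the camera images.
- canister: White round food canister with a grey flip-top lid, standing: 50 mm diameter (51 at the lid), 52 mm tall, about 90 g. Origin: centre of the underside, z up.
- tube: The long glass feeding tube, lying: glass 14 mm diameter, with a black rubber bung 18 x 18 mm square and 10 mm long at each end; 100 mm long in all, about 35 g. Origin: the middle of the tube, on its axis (9 mm above the table at the start); x along the tube. Both ends alike.
- scraper: Scraper with a blade, lying flat: beech handle 80 long x 20 wide x 18 mm high, from x = -50 to +30 mm, with a 22 mm wide steel ferrule at x = 22 to 30 mm, then a flat steel blade 40 mm wide and 3 mm thick, flush with the underside, from x = +30 to +50 mm; 100 mm long in all, about 60 g. Origin: on the underside, midway along the 100 mm and across, z up.
- clip: Steel spring clip standing on its jaws, finger wings up: body 46 (x) x 24 (y) x 22 mm high, topped by a dark rod and two thin wings that reach 42 mm height and stay within 18 mm width (y); about 60 g. Origin: centre of the underside, z up.
- short_tube: Look-alike, to be left: the short glass tube, same glass and bungs, only 60 mm long. Origin: its middle, on its axis; x along it.
- bare_handle: Look-alike, to be left: bare beech handle without blade, 80 x 20 x 18 mm, lying. Origin: centre of the underside; x along it.
- ring_seat: Holder for the canister: low steel ring, 72 mm inside and 80 mm outside diameter, its top 9 mm above the origin; the canister stands inside it on the base plate. Origin: centre of the underside of its 110 x 110 x 3 mm black base plate, z up. The holders are fixed side by side, two by two, centres 115 mm apart, in a low square aluminium caddy (246 mm square, rim 14 mm above the table, floor 4 mm thick) fixed on the table; which holder is in which quarter varies. 
- tube_saddle: Holder for the long tube: two steel V-notch posts at x = -22.5 and +22.5 mm (each 5 mm thick, so 40 mm free between them for fingers). The V is 28 mm wide at the top, 26 mm above the origin, with 45 degree flanks; a tube lying along x in both notches has its axis 22 mm above the origin, either end first. Origin: centre of the underside of its 110 x 110 x 3 mm black base plate, z up. 
- scraper_rest: Holder for the scraper: two flat steel bars along y at x = -22.5 and +22.5 mm (each 5 mm thick, 40 mm free between them), top 19 mm above the origin, with cheeks at their ends (56 mm apart, up to 27 mm above the origin). The scraper lies along x on both bars, between the cheeks, blade to either side. Origin: centre of the underside of its 110 x 110 x 3 mm black base plate, z up. 
- clip_pad: Holder for the clip: cork square pad 60 x 60 mm, its top 11 mm above the origin; the clip stands centred on it. Origin: centre of the underside of its 110 x 110 x 3 mm black base plate, z up. 
Mind the look-alikes: they are no part of the job. What is shaped like the clip but green or red is not meant.

How it is judged:
By the outcome, as a careful person would: the job done as asked, in the order asked, and still so for the second after the job is handed in, with the robot touching nothing.
It also fails if it takes over 128 s, if anything falls off the work surface, if the arm or the gripper's body presses on something with over 40 N, if the wrist force passes 120 N, or if a joint passes its speed limit or range.

ROBOT

A 6-joint arm with a two-finger parallel gripper is mounted at the origin on the work surface. World frame = base frame: x ahead of the robot, y to its left, z up, the work surface at z = 0. Lengths are in m, angles in rad, forces in N, time in s.
With the tool pointing down it reaches from about 0.3 to 0.875 m from the base axis. Payload 6.4 kg.
Tool frame: the origin (TCP) lies at the very end of the fingers, on their centre line; the grasp point (between the pads) lies 19 mm behind it; z points along the fingers, y is the line along which they close (so a half turn about z gives the same grasp; the last joint's range is limited). The gripper opens to 88 mm and grips with 3 to 60 N. Pads are 18 mm wide; open, the fingers measure 123 mm over their backs; the gripper's body (75 mm by 187 mm) begins 45 mm behind the grasp point.
Start: joints at [-1.532, 0.181, 1.607, -0, 1.354, -0.206], TCP at [0.139, -0.558, 0.239] pointing down, gripper open.
Joint ranges: [-2.99, 2.99], [-0.89, 2.07], [0.3, 2.58], [-1.14, 4.28], [0, 2.63], [-3.12, 3.12]. Speed limits (rad/s): [2.57, 2.57, 3.01, 3.14, 3.14, 3.14].

INTERFACE

Orientations are given as a unit quaternion [w, x, y, z].
In Python, from station import sensors, vision, arm, search_frame, mark_of gives the robot as it stands. The module is installed in compiled form; this text tells all that it offers.
- The arm moves only by the shell command python3 -m jog 'ROWS' [FORCE]. ROWS is JSON, a list of rows, each a list of 7 numbers: the shift along the tool's x, y, z in mm, then the turn, a rotation vector about the tool's x, y, z in degrees, then the finger opening in mm, from 0 to 88.1. In form: [[dx, dy, dz, rx, ry, rz, grip], ...]. A call has 1 to 20 rows; each row is the pose to reach, as a shift and turn from the pose commanded when the call began, along the tool's axes at that moment; what a row does not reach only later rows make up. A row lasts 1/8 s, in which the tool goes at most 62.5 mm and 10.7 degrees, less where a joint would pass 70% of its speed; a pose out of reach is approached as far as the arm can. A call with a gripper value outside its range is refused whole. The fingers move at their own pace and stop on an object; FORCE is the grip in N (left out, the last holds). Time passes only in rows, so rows that repeat a pose let the fingers close. It gives the time, the measured TCP pose, the force, the opening and the grip force at its end, in the units of the state.
- sensors.sense(): the state, without advancing time (a new reading comes with each control period).
- vision.read_camera(name): name is "scene" or "top" or "wrist"; returns a dict with "img" (420x560x3 uint8, red, green, blue), "fx", "fy", "cx", "cy" (pixels), "D" ([k1, k2, p1, p2, k3] as OpenCV has them; the pictures are not rectified), "extrinsics" (4x4, takes a point from world to camera coordinates). Camera axes: x right, y down, z forward; pixel columns grow to the right and rows downward; lengths in m; the calibration is good to about 2 mm. A picture is of the moment at which its call begins. There is no depth.
- arm.job_done(): hands the job in; it is judged then, once.
Trained networks look in the newest picture that a camera, given by its name, has taken for a name from the list of things; names that differ only in an ending like _2 or _b are one class to them, and where a whole thing is asked for, a point or a joint stands for the part that bears it (a point fixed in the world has none). Each returns a list of dicts, best first, with "confidence" (0 to 1); they miss things now and then, are a little off and sometimes report something else, mostly with a low value. They report only what shows in the picture. A call takes as long as a camera call. They do not tell look-alikes from the thing itself.
- search_frame(camera, name): "extent" ([centre column, centre row, width, height] in pixels, round what is visible of it).
- mark_of(camera, name): "uv" ([column, row] in pixels: a listed point, or the origin of a listed thing).
The state is a dict: "clock": time; "q": joint angles; "joint_vel": joint speeds; "joint_torque": joint torques, N m; "tcp_pos": TCP position; "tcp_rot": TCP orientation; "force": force on the tool from outside, world axes, zero at the start; "moment": the same for the moment, N m; "opening": opening from 0.0 (shut) to 1.0 (fully open); "finger_force": force on a finger pad.
Only numpy, scipy, OpenCV 4.12 (cv2) and the standard library are available. Lean on these libraries where they do the work, as an engineer would, in place of code of your own. Each camera call takes 0.05 s, during which the arm holds its last target. There are 200 camera calls.

## Working session

There is one attempt and no reset: what is moved stays moved. The work goes in short steps, Python scripts to look and compute and a shell command to move; the robot and the scene stay as the last step left them, time stands still between calls to the robot, and variables do not carry over. Pictures are saved under pics/ and viewed, at most 17 in all, crops included, and the job is handed in when it is done.

```bash
ls; mkdir -p pics; cat > h.py <<'E'
import numpy as np, cv2
from station import sensors, vision, arm, search_frame, mark_of
from scipy.spatial.transform import Rotation as R
def cam(n):
    c=vision.read_camera(n); c['K']=np.array([[c['fx'],0,c['cx']],[0,c['fy'],c['cy']],[0,0,1.]]); c['D']=np.array(c['D'],float); c['E']=np.array(c['extrinsics']); return c
def proj(c,P):
    E=c['E']; return cv2.projectPoints(np.atleast_2d(np.array(P,float)),cv2.Rodrigues(E[:3,:3])[0],E[:3,3],c['K'],c['D'])[0][:,0]
def unproj(c,uv,z):
    p=cv2.undistortPoints(np.array(uv,float).reshape(-1,1,2),c['K'],c['D'])[:,0]
    d=np.c_[p,np.ones(len(p))]@c['E'][:3,:3]; o=-c['E'][:3,:3].T@c['E'][:3,3]
    return o+d*((z-o[2])/d[:,2])[:,None]
def save(c,n): cv2.imwrite('pics/'+n,c['img'][:,:,::-1])
E
python3 - <<'E'
from h import *
print(sensors.sense())
for n in ['top','scene','wrist']:
    c=cam(n); save(c,n+'0.png'); print(n,c['E'].round(3).tolist(),c['fx'])
    if n!='wrist':
        for k,z in dict(canister=0,tube=.009,scraper=0,clip=0,short_tube=.009,bare_handle=0,ring_seat=.004,tube_saddle=.004,scraper_rest=.004,clip_pad=.004).items():
            for m in mark_of(n,k): print(n,k,np.round(m['uv']),round(m['confidence'],2),unproj(c,m['uv'],z)[0].round(3))
E
```

```text
pics
{'clock': 0.0, 'q': array([-1.53231152e+00,  1.81516003e-01,  1.60800025e+00, -1.27286866e-05,
        1.35381541e+00, -2.06294751e-01]), 'joint_vel': array([-0.00024818, -0.00080237, -0.00016147, -0.00015152, -0.00132803,
        0.00155451]), 'joint_torque': array([ 1.11003234e-05, -4.33879030e+01, -3.41842353e+01,  7.00672204e-02,
        3.86763434e-02, -1.48214681e-04]), 'tcp_pos': array([ 0.13934178, -0.55730477,  0.23782798]), 'tcp_rot': array([-8.66965266e-04,  9.92519172e-01,  1.22085778e-01,  6.66780252e-05]), 'force': array([-0.16458087, -0.41855923,  0.17900806]), 'moment': array([-0.049358  , -0.07226935,  0.03191817]), 'finger_force': 0.0, 'opening': 0.9999758219807986}
top [[-0.006, -1.0, 0.006, -0.037], [-0.988, 0.005, -0.155, 0.549], [0.155, -0.007, -0.988, 1.18], [0.0, 0.0, 0.0, 1.0]] 468.44796334542326
top canister [274. 157.] 0.62 [ 0.685 -0.047  0.   ]
top tube [275. 207.] 0.47 [ 0.545 -0.046  0.009]
top scraper [324. 161.] 0.59 [ 0.673 -0.183  0.   ]
top clip [364. 173.] 0.74 [ 0.639 -0.293  0.   ]
top clip [320. 198.] 0.52 [ 0.569 -0.17   0.   ]
top clip [
[... 817 characters left out ...]
scene clip [117. 256.] 0.61 [ 0.545 -0.402  0.   ]
scene short_tube [265. 158.] 0.46 [ 0.436 -0.045  0.009]
scene bare_handle [214. 186.] 0.7 [ 0.458 -0.171  0.   ]
scene bare_handle [241. 273.] 0.69 [ 0.669 -0.177  0.   ]
scene ring_seat [347. 134.] 0.82 [0.438 0.152 0.004]
scene ring_seat [282. 201.] 0.44 [ 0.549 -0.046  0.004]
scene tube_saddle [377. 173.] 0.74 [0.558 0.169 0.004]
scene scraper_rest [390. 117.] 0.63 [0.429 0.266 0.004]
scene scraper_rest [212. 181.] 0.44 [ 0.448 -0.171  0.004]
scene clip_pad [420. 153.] 0.83 [0.544 0.283 0.004]
wrist [[0.241, -0.971, -0.001, -0.575], [-0.933, -0.231, 0.275, -0.037], [-0.267, -0.065, -0.961, 0.389], [0.0, 0.0, 0.0, 1.0]] 303.16504051993905
```

```bash
python3 - <<'E'
import cv2
a=cv2.imread('pics/top0.png'); cv2.imwrite('pics/top0c.png',cv2.resize(a[120:290,110:430],(800,425),interpolation=cv2.INTER_CUBIC))
a=cv2.imread('pics/scene0.png'); cv2.imwrite('pics/scene0c.png',cv2.resize(a[80:320,90:450],(800,533),interpolation=cv2.INTER_CUBIC))
E
```

```text
(no output)
```

View pics/top0c.png

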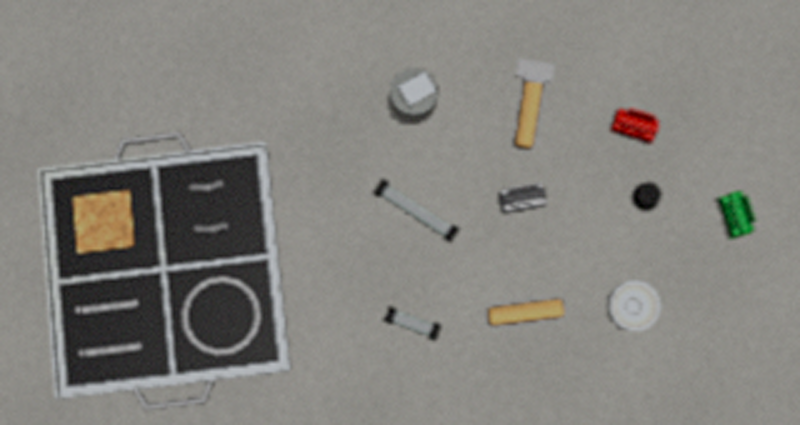

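View pics/scene0c.png

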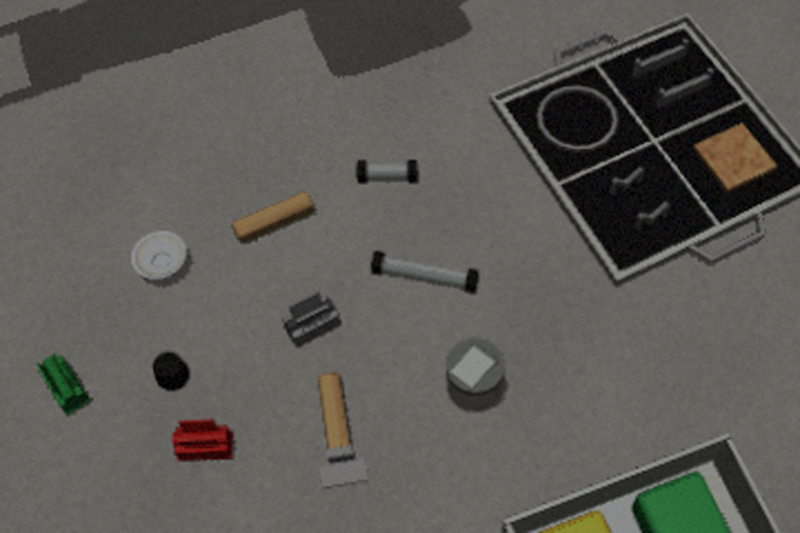

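The top crop shows the caddy's four holders: pad at crop (103,221), saddle (208,206), rest (108,328) and ring (220,316). The lidded canister is at (413,95), the long tube at (415,210), the scraper blade-up at (530,100) and the grey clip at (522,199). Red and green clips, a black thing and a lid or dish are distractors. Next is a closer wrist view.

```bash
cat >> h.py <<'E'
def go(x,y,z,yaw):
    s=sensors.sense(); w,a,b,c=s['tcp_rot']; Rm=R.from_quat([a,b,c,w])
    d=Rm.inv().apply(np.array([x,y,z])-s['tcp_pos'])*1000
    T=R.from_euler('z',yaw,degrees=True)*R.from_euler('x',180,degrees=True)
    r=(Rm.inv()*T).as_rotvec(degrees=True)
    print('go',d.round(1),r.round(1),'yaw',np.degrees(np.arctan2(*Rm.as_matrix()[[1,0],0])).round(1),'t',s['clock'])
E
python3 -c "
from h import *
go(.58,-.11,.28,0)"
```

```text
go [ 536.  -327.7  -41.3] [ 0.  0. 14.] yaw 14.0 t 1.15
```

```bash
python3 -m jog '[[536,-328,-41,0,0,14,88],[536,-328,-41,0,0,14,88],[536,-328,-41,0,0,14,88],[536,-328,-41,0,0,14,88],[536,-328,-41,0,0,14,88],[536,-328,-41,0,0,14,88],[536,-328,-41,0,0,14,88],[536,-328,-41,0,0,14,88],[536,-328,-41,0,0,14,88],[536,-328,-41,0,0,14,88],[536,-328,-41,0,0,14,88],[536,-328,-41,0,0,14,88],[536,-328,-41,0,0,14,88],[536,-328,-41,0,0,14,88]]' 40
python3 - <<'E'
from h import *
c=cam('wrist'); save(c,'w1.png'); s=sensors.sense(); print(s['tcp_pos'],s['joint_vel'].round(3))
import pickle; pickle.dump(c,open('w1.pkl','wb'))
for k,z in dict(canister=0,tube=.009,scraper=0,clip=0,bare_handle=0).items():
    for m in mark_of('wrist',k): print(k,np.round(m['uv']),round(m['confidence'],2),unproj(c,m['uv'],z)[0].round(4))
    for m in search_frame('wrist',k): print('  box',np.round(m['extent']),round(m['confidence'],2))
E
```

```text
clock: 2.9
tcp_pos: [0.5792, -0.111, 0.2798]
tcp_rot: [0.0, 1.0, -0.001, -0.0]
force: [0.4, -0.2, -0.1]
opening: 0.996
finger_force: 0.0
[ 0.57933356 -0.11086247  0.27983977] [ 0.003  0.002 -0.005  0.001 -0.     0.002]
canister [232. 102.] 0.84 [ 0.6731 -0.0531  0.    ]
  box [224. 102.  44.  50.] 0.86
tube [231. 189.] 0.96 [ 0.5576 -0.0484  0.009 ]
  box [231. 190.  72.  50.] 0.73
  box [ 80. 190.  91.  85.] 0.38
scraper [325. 107.] 0.93 [ 0.6672 -0.1777  0.    ]
scraper [233. 187.] 0.58 [ 0.558  -0.0504  0.    ]
  box [329. 104.  39.  85.] 0.88
clip [309. 182.] 0.9 [ 0.5652 -0.1585  0.    ]
clip [470. 194.] 0.89 [ 0.5463 -0.3946  0.    ]
clip [407. 127.] 0.55 [ 0.641  -0.2905  0.    ]
  box [479. 197.  35.  38.] 0.88
  box [314. 183.  34.  30.] 0.86
  box [409. 127.  44.  27.] 0.65
bare_handle [311. 258.] 0.88 [ 0.4456 -0.1654  0.    ]
bare_handle [230. 103.] 0.2 [ 0.6725 -0.0511  0.    ]
  box [311. 264.  55.  25.] 0.72
```

View pics/w1.png

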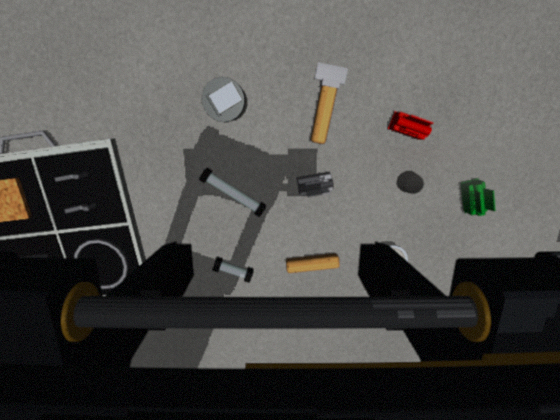

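The wrist view shows the canister lid at (223,99), long tube ends at (206,175) and (259,208), scraper blade at (331,74) with butt at (319,140), and grey clip at (314,183).

```bash
python3 - <<'E'
from h import *
import pickle; c=pickle.load(open('w1.pkl','rb'))
g=cv2.cvtColor(c['img'],cv2.COLOR_RGB2GRAY)
roi=g[70:130,195:255]
print(cv2.HoughCircles(cv2.resize(roi,None,fx=4,fy=4,interpolation=cv2.INTER_CUBIC),cv2.HOUGH_GRADIENT,1,400,param1=80,param2=15,minRadius=70,maxRadius=105)/4)
print('lid',unproj(c,[223,99],.052))
print('tube ends',unproj(c,[[206,175],[259,208]],.012))
print('scr',unproj(c,[[331,74]],.003),unproj(c,[319,140],.016))
cv2.imwrite('pics/w1z.png',cv2.resize(c['img'][55:225,190:360,::-1],(600,600),interpolation=cv2.INTER_CUBIC))
E
```

```text
[[[28.125 30.625 21.   ]]]
lid [[ 0.67418974 -0.05010665  0.052     ]]
tube ends [[ 0.5776163  -0.01526355  0.012     ]
 [ 0.53002099 -0.08749593  0.012     ]]
scr [[ 0.70779638 -0.18337735  0.003     ]] [[ 0.62454107 -0.16873966  0.016     ]]
```

View pics/w1z.png

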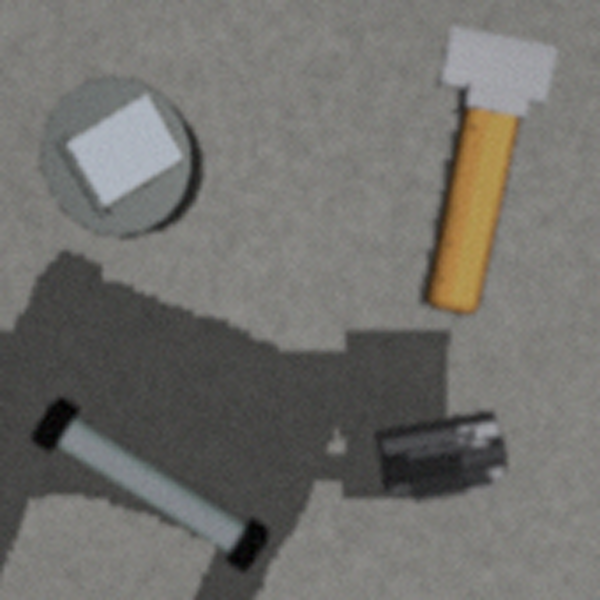

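```bash
python3 -c "
from h import *
go(.6735,-.0515,.12,0);go(.6735,-.0515,.020,0)"
```

```text
go [ 93.6 -58.2 159.7] [-0. -0.  0.] yaw 0.0 t 3.45
go [ 93.6 -58.2 259.7] [-0. -0.  0.] yaw 0.0 t 3.45
```

```bash
python3 -m jog '[[94,-58,100,0,0,0,88],[94,-58,160,0,0,0,88],[94,-58,160,0,0,0,88],[94,-58,190,0,0,0,88],[94,-58,220,0,0,0,88],[94,-58,245,0,0,0,88],[94,-58,260,0,0,0,88],[94,-58,260,0,0,0,88],[94,-58,260,0,0,0,40],[94,-58,260,0,0,0,40],[94,-58,260,0,0,0,40],[94,-58,260,0,0,0,40],[94,-58,260,0,0,0,40],[94,-58,260,0,0,0,40]]' 25
python3 -c "
from h import *
go(.44,.12,.20,0)"
```

```text
clock: 5.2
tcp_pos: [0.6742, -0.0517, 0.0202]
tcp_rot: [0.0, 1.0, 0.0, 0.0]
force: [-0.6, 0.8, 4.9]
opening: 0.556
finger_force: 24.8
go [-234.  -171.8 -179.9] [ 0. -0.  0.] yaw 0.0 t 5.2
```

```bash
python3 -m jog '[[0,0,-60,0,0,0,40],[0,0,-120,0,0,0,40],[-274,-272,-230,0,0,0,40],[-274,-272,-230,0,0,0,40],[-274,-272,-230,0,0,0,40],[-274,-272,-230,0,0,0,40],[-274,-272,-230,0,0,0,40],[-274,-272,-230,0,0,0,40],[-274,-272,-230,0,0,0,40],[-274,-272,-230,0,0,0,40],[-274,-272,-230,0,0,0,40],[-274,-272,-230,0,0,0,40]]'
python3 - <<'E'
from h import *
c=cam('wrist'); save(c,'w2.png'); s=sensors.sense(); print(s['tcp_pos'],s['joint_vel'].round(3),s['opening'])
import pickle; pickle.dump(c,open('w2.pkl','wb'))
for k in ['ring_seat','tube_saddle','scraper_rest','clip_pad']:
    for m in mark_of('wrist',k): print(k,np.round(m['uv'],1),round(m['confidence'],2),unproj(c,m['uv'],.004)[0].round(4))
E
```

```text
clock: 6.7
tcp_pos: [0.4003, 0.2193, 0.2491]
tcp_rot: [0.0, 1.0, -0.001, -0.001]
force: [0.4, 0.2, -0.8]
opening: 0.567
finger_force: 24.8
[0.40027083 0.21933215 0.24913032] [ 0.001 -0.002 -0.001  0.001  0.001  0.002] 0.5550477265903628
ring_seat [323.3 146.8] 0.92 [0.438  0.1583 0.004 ]
tube_saddle [319.1  46.9] 0.85 [0.554  0.1675 0.004 ]
scraper_rest [233.  156.3] 0.58 [0.4264 0.2734 0.004 ]
clip_pad [219.5  61.4] 0.65 [0.5387 0.2852 0.004 ]
```

View pics/w2.png

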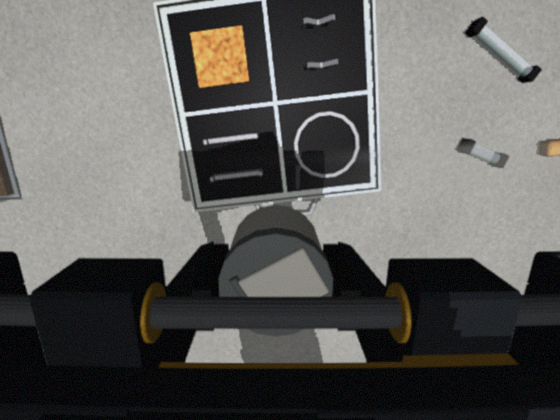

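The view shows the pad at (219,56), V posts at (320,20) and (322,65), bars at (230,138) and (236,176), the ring at (327,144), and the canister held. I'll fit the caddy pose to these.

```bash
python3 - <<'E'
from h import *
import pickle; c=pickle.load(open('w2.pkl','rb')); im=c['img'].astype(int)
from scipy.optimize import least_squares
m=((im[:,:,0]-im[:,:,2])>60)&(im[:,:,0]>120); m[:,300:]=0;m[120:]=0
ys,xs=np.nonzero(m); pad=[xs.mean(),ys.mean()]; print('pad',pad,m.sum(),cv2.minAreaRect(np.c_[xs,ys].astype(np.float32)))
g=im.mean(2); r=np.zeros_like(m); yy,xx=np.mgrid[:420,:560]; d=np.hypot(xx-327,yy-144); r=(g>110)&(d<39)&(d>24)
ys,xs=np.nonzero(r); e=cv2.fitEllipse(np.c_[xs,ys].astype(np.float32)); print('ring',e)
cv2.imwrite('pics/w2z.png',cv2.resize(c['img'][0:215,145:390,::-1],(684,600),interpolation=cv2.INTER_CUBIC))
# caddy frame: u towards world +y-ish pad from saddle
obs=[(pad,(-1,1),.015),(e[0],(1,-1),.012)]
cor=[((194,208),(-1,-1)),((379,188),(1,-1)),((157,5),(-1,1)),((276,104),(0,0))]
def model(p,which):
    x,y,th=p; # lateral a (right in image = -y), b (away=+x)
    ux=np.array([np.sin(th),-np.cos(th)]); ub=np.array([np.cos(th),np.sin(th)])
    P=[]
    for o,(a,b),z in obs: P.append([*(np.array([x,y])+.0575*(a*ux+b*ub)),z])
    if which:
        for o,(a,b) in cor: P.append([*(np.array([x,y])+.123*(a*ux+b*ub)),.014])
    return proj(c,P)
for w in (0,1):
    O=np.array([o[0] for o in obs]+([q[0] for q in cor] if w else []),float)
    f=least_squares(lambda p:(model(p,w)-O).ravel(),[.49,.22,.1],x_scale=[.01,.01,.1]); x,y,th=f.x
    print(w,f.x,np.degrees(th),'res',f.fun.round(1))
    for n,a,b in [('ring',1,-1),('saddle',1,1),('rest',-1,-1),('pad',-1,1)]:
        print(n,(np.array([x,y])+.0575*(a*np.array([np.sin(th),-np.cos(th)])+b*np.array([np.cos(th),np.sin(th)]))).round(4))
E
```

```text
pad [np.float64(219.66509274873525), np.float64(56.086340640809446)] 2965 ((219.35415649414062, 56.26228332519531), (57.07133865356445, 53.07837677001953), 82.69424438476562)
ring ((326.3874206542969, 144.12191772460938), (61.0063591003418, 63.42428207397461), 33.7784309387207)
0 [0.49216122 0.21933557 0.11649491] 6.674666614629012 res [-0.2 -0.2  0.3  0.2]
ring [0.4417 0.1555]
saddle [0.556  0.1689]
rest [0.4284 0.2698]
pad [0.5426 0.2831]
1 [0.49155326 0.21835496 0.11243583] 6.442098469652968 res [ 0.8  0.2  0.9  0.9 -0.3  3.7  2.6  2.7 -3.5 -3.5 -0.1 -1.9]
ring [0.4409 0.1548]
saddle [0.5551 0.1677]
rest [0.428 0.269]
pad [0.5422 0.2819]
```

View pics/w2z.png

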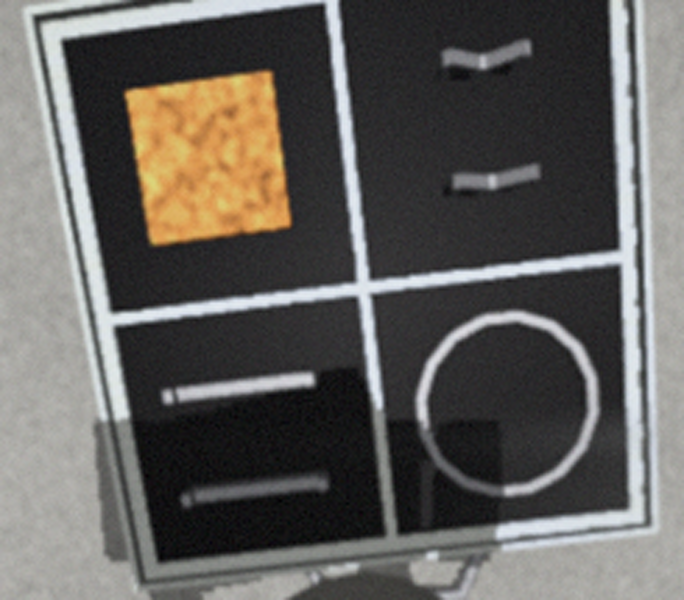

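```bash
python3 -c "
from h import *
import pickle; c=pickle.load(open('w2.pkl','rb'))
print(unproj(c,[[318.5,22.2],[321.3,65.2]],.016))"
python3 -m jog '[[41,64,60,0,0,0,40],[41,64,120,0,0,0,40],[41,64,160,0,0,0,40],[41,64,190,0,0,0,40],[41,64,206,0,0,0,40],[41,64,214,0,0,0,40],[41,64,218,0,0,0,40],[41,64,221,0,0,0,40],[41,64,221,0,0,0,40]]'
```

```text
[[0.57694963 0.1705673  0.016     ]
 [0.53208927 0.16596207 0.016     ]]
clock: 8.07
tcp_pos: [0.4412, 0.1563, 0.0293]
tcp_rot: [-0.0, 1.0, 0.0, 0.001]
force: [0.1, -0.3, -0.7]
opening: 0.558
finger_force: 24.8
```

```bash
python3 -m jog '[[0,1,1,0,0,0,40],[0,1,2,0,0,0,40],[0,1,3,0,0,0,40],[0,1,3,0,0,0,52],[0,1,3,0,0,0,60],[0,1,3,0,0,0,75],[0,1,-20,0,0,0,75],[0,1,-70,0,0,0,75],[0,1,-130,0,0,0,75],[0,1,-150,0,0,0,75]]'
python3 - <<'E'
from h import *
go(.53,-.06,.20,56.6-90); print(sensors.sense()['force'])
go(.50,-.06,.20,-33.4)
E
```

```text
clock: 9.32
tcp_pos: [0.4428, 0.1554, 0.1826]
tcp_rot: [-0.0, 1.0, 0.0, 0.003]
force: [0.1, 0.2, -0.4]
opening: 0.85
finger_force: 0.0
go [ 87.2 215.5 -17. ] [-0.1 -0.3 33.4] yaw 0.0 t 9.325
[ 0.11901539  0.23419432 -0.42297373]
go [ 57.2 215.5 -17.2] [-0.1 -0.3 33.4] yaw 0.0 t 9.325
```

```bash
python3 - <<'E'
from h import *
go(.5555,-.050,.15,56.6)
E
```

```text
go [112.4 205.5  33.2] [  0.1  -0.3 -56.6] yaw 0.0 t 9.325
```

```bash
python3 -m jog '[[40,60,0,0,0,-10,60],[80,120,10,0,0,-20,60],[112,205,33,0,0,-57,60],[112,205,33,0,0,-57,60],[112,205,33,0,0,-57,60],[112,205,33,0,0,-57,60],[112,205,33,0,0,-57,60],[112,205,33,0,0,-57,60],[112,205,33,0,0,-57,60],[112,205,33,0,0,-57,60],[112,205,33,0,0,-57,60]]'
python3 - <<'E'
from h import *
c=cam('wrist'); save(c,'w3.png'); s=sensors.sense(); print(s['tcp_pos'],s['joint_vel'].round(3),s['opening'])
import pickle; pickle.dump(c,open('w3.pkl','wb'))
for k in ['tube','short_tube']:
    for m in mark_of('wrist',k): print(k,np.round(m['uv'],1),round(m['confidence'],2),unproj(c,m['uv'],.009)[0].round(4))
E
```

```text
clock: 10.7
tcp_pos: [0.5529, -0.0497, 0.1458]
tcp_rot: [0.0, 0.879, 0.477, 0.0]
force: [-0.5, 0.6, 0.3]
opening: 0.681
finger_force: 0.0
[ 0.55287648 -0.04967499  0.14576339] [ 0.    -0.    -0.    -0.001  0.    -0.   ] 0.6781606054297304
tube [275.1 194.6] 0.91 [ 0.5536 -0.0475  0.009 ]
short_tube [175.1 257.7] 0.79 [ 0.4319 -0.0472  0.009 ]
```

View pics/w3.png

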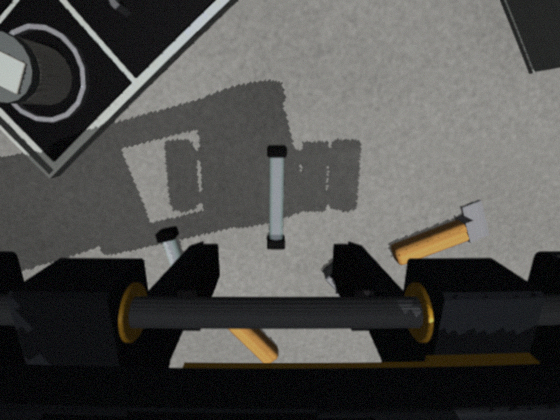

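The tube lies almost exactly along the tool's x, from (277,146) to (276,248), and the canister stands in the ring at the left.

```bash
python3 - <<'E'
from h import *
import pickle; c=pickle.load(open('w3.pkl','rb'))
im=c['img'].astype(int).mean(2)
print(im[140:160,277].astype(int),im[228:254,276].astype(int)); print(im[195,262:292].astype(int));print(im[172,262:292].astype(int));print(im[225,262:292].astype(int))
a=unproj(c,[[277,152],[276,242]],.014); print(a,a.mean(0),np.degrees(np.arctan2(*(a[0]-a[1])[[1,0]])),np.linalg.norm(a[0]-a[1]))
b=unproj(c,[[277,146],[276,248]],.009); print(b.mean(0),np.linalg.norm(b[0]-b[1]))
go(*a.mean(0)[:2],.003,57)
E
```

```text
[ 77  79  82  81  63  38  13  11   4  10  10  12  16  18  17  15  35  83
 129 146] [151 151 150 153 150 154 139 124 114 114 109  91  57  23  13  18  18  20
  16  21  37  90 128 148 143 149]
[ 78  78  82  82  79  79  76  95 122 136 147 147 151 149 152 149 151 152
 150 135 124 106  91  81  84  77  79  81  77  81]
[ 80  74  80  81  80  77  75  86 115 136 142 147 150 149 151 148 147 148
 149 141 131 107  85  79  75  77  77  75  75  74]
[122 134 139 142 138 131 115 110 123 138 148 149 151 152 150 151 154 150
 148 137 130 122 142 143 144 152 150 148 146 150]
[[ 0.57733291 -0.01429489  0.014     ]
 [ 0.52886079 -0.08712863  0.014     ]] [ 0.55309685 -0.05071176  0.014     ] 56.35554140572066 0.08748885640602345
[ 0.55212058 -0.05223848  0.009     ] 0.10101519152631229
go [ -0.7   0.7 142.7] [-0. -0.  0.] yaw 57.0 t 10.85
```

```bash
python3 -m jog '[[-1,1,60,0,0,0,50],[-1,1,105,0,0,0,50],[-1,1,130,0,0,0,50],[-1,1,140,0,0,0,50],[-1,1,142,0,0,0,50],[-1,1,142,0,0,0,30],[-1,1,142,0,0,0,8],[-1,1,142,0,0,0,8],[-1,1,142,0,0,0,8],[-1,1,142,0,0,0,8],[-1,1,142,0,0,0,8],[-1,1,142,0,0,0,8]]' 20
python3 - <<'E'
from h import *
go(.555,.1685,.12,6.6)
E
```

```text
clock: 12.35
tcp_pos: [0.5535, -0.0512, 0.0041]
tcp_rot: [0.0, 0.879, 0.477, 0.0]
force: [-0.6, 0.6, 4.8]
opening: 0.148
finger_force: 20.0
go [ 185.2 -118.2 -115.9] [ 0.  -0.  50.4] yaw 57.0 t 12.35
```

```bash
python3 -m jog '[[0,0,-60,0,0,0,8],[0,0,-116,0,0,0,8],[185,-118,-126,0,0,50.4,8],[185,-118,-126,0,0,50.4,8],[185,-118,-126,0,0,50.4,8],[185,-118,-126,0,0,50.4,8],[185,-118,-126,0,0,50.4,8],[185,-118,-126,0,0,50.4,8],[185,-118,-116,0,0,50.4,8],[185,-118,-116,0,0,50.4,8],[185,-118,-116,0,0,50.4,8]]'
python3 - <<'E'
from h import *
c=cam('wrist'); save(c,'w4.png')
import pickle; pickle.dump(c,open('w4.pkl','wb'))
go(.555,.1685,.025,6.6); print(sensors.sense()['opening'])
E
```

```text
clock: 13.72
tcp_pos: [0.5548, 0.1677, 0.1194]
tcp_rot: [0.0, 0.998, 0.058, -0.0]
force: [0.2, -0.5, -1.4]
opening: 0.147
finger_force: 20.0
go [ 0.1 -0.7 94.7] [-0.  0.  0.] yaw 6.6 t 13.775
0.1514146554101448
```

View pics/w4.png

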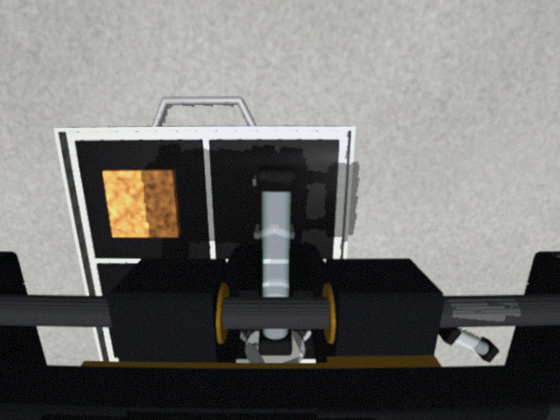

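```bash
python3 -m jog '[[0,-1,50,0,0,0,8],[0,-1,75,0,0,0,8],[0,-1,88,0,0,0,8],[0,-1,93,0,0,0,8],[0,-1,96,0,0,0,8],[0,-1,98,0,0,0,8],[0,-1,98,0,0,0,8]]'
```

```text
clock: 14.65
tcp_pos: [0.5551, 0.1693, 0.0222]
tcp_rot: [-0.0, 0.998, 0.058, 0.0]
force: [-0.2, -0.9, 0.1]
opening: 0.15
finger_force: 20.0
```

```bash
python3 -m jog '[[0,0.5,1,0,0,0,8],[0,0.5,1.5,0,0,0,8],[0,0.5,1.5,0,0,0,8],[0,0.5,1.5,0,0,0,16],[0,0.5,1.5,0,0,0,20],[0,0.5,1.5,0,0,0,40],[0,0.5,1.5,0,0,0,40],[0,0.5,-40,0,0,0,40],[0,0.5,-100,0,0,0,50],[-40,0.5,-140,0,0,0,50],[-80,0.5,-140,0,0,0,50],[-80,0.5,-140,0,0,0,50],[-80,0.5,-140,0,0,0,50]]'
python3 - <<'E'
from h import *
c=cam('wrist'); save(c,'w5.png'); import pickle; pickle.dump(c,open('w5.pkl','wb'))
go(.668,-.1765,.15,100)
go(.668,-.1765,.15,-80)
for k,z in [('tube',.026),('canister',.007)]:
    for m in mark_of('wrist',k): print(k,np.round(m['uv'],1),round(m['confidence'],2),unproj(c,m['uv'],z)[0].round(4))
E
```

```text
clock: 16.27
tcp_pos: [0.4761, 0.1596, 0.1619]
tcp_rot: [-0.0, 0.998, 0.058, 0.001]
force: [0.1, 0.5, -0.1]
opening: 0.567
finger_force: 0.0
go [151.7 355.9  11.9] [  0.   -0.  -93.4] yaw 6.6 t 16.325
go [151.7 355.9  11.9] [-0.  -0.  86.6] yaw 6.6 t 16.325
tube [273.3 106.5] 0.82 [0.5578 0.1708 0.026 ]
canister [278.1 226.7] 0.8 [0.4398 0.1526 0.007 ]
```

View pics/w5.png

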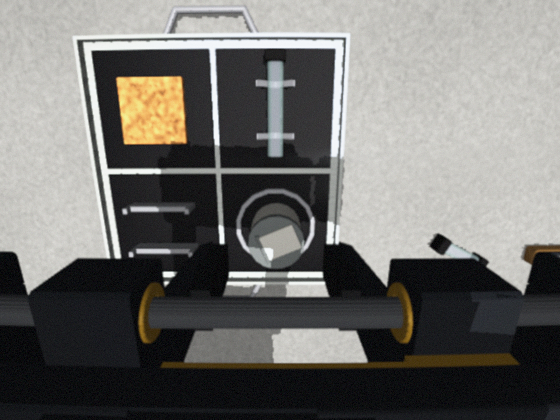

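The tube sits in both notches, with glass ends at (275,61) and (275,157) even about the posts at rows 83 and 135. The canister stands inside the ring. Next is the scraper (yaw about -10°).

```bash
python3 - <<'E'
from h import *
go(.662,-.177,.15,-10)
import pickle; c=pickle.load(open('w5.pkl','rb'))
cv2.imwrite('pics/w5z.png',cv2.resize(c['img'][30:285,70:350,::-1],(658,600),interpolation=cv2.INTER_CUBIC))
E
```

```text
go [145.8 355.7  11.5] [-0.   0.  16.6] yaw 6.6 t 16.425
```

View pics/w5z.png

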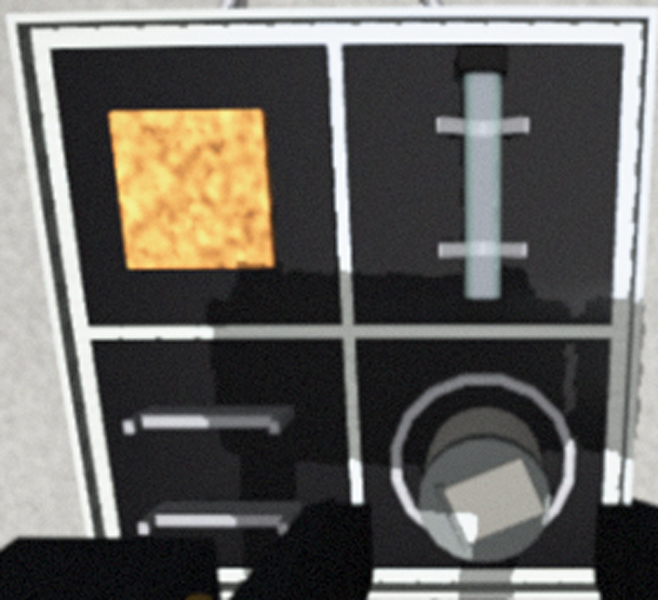

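Zoomed: the canister is centred sideways in the ring, with the lid at (484,500) and ring centre column 483. The bars run between cheeks at (129–275, 422) and (143–285, 522).

```bash
python3 - <<'E'
from h import *
import pickle; c=pickle.load(open('w5.pkl','rb'))
s=2.353
z=lambda a:[70+a[0]/s,30+a[1]/s]
b=unproj(c,[z((203,422)),z((214,522))],.023);print(b,b.mean(0))
print('lid',unproj(c,[z((484,500))],.059), 'pad',unproj(c,[z((191,188))],.015))
t=unproj(c,[z((483,72)),z((483,298))],.03);print('tube',t.mean(0),np.linalg.norm(t[0]-t[1]))
E
python3 -m jog '[[60,150,0,0,0,17,50],[146,356,11,0,0,17,50],[146,356,11,0,0,17,50],[146,356,11,0,0,17,50],[146,356,11,0,0,17,50],[146,356,11,0,0,17,50],[146,356,11,0,0,17,50],[146,356,11,0,0,17,50],[146,356,11,0,0,17,50],[146,356,11,0,0,17,50],[146,356,11,0,0,17,50]]'
python3 - <<'E'
from h import *
c=cam('wrist'); save(c,'w6.png'); import pickle; pickle.dump(c,open('w6.pkl','wb'))
for k,z in [('scraper',0),('clip',.0)]:
    for m in mark_of('wrist',k): print(k,np.round(m['uv'],1),round(m['confidence'],2),unproj(c,m['uv'],z)[0].round(4))
cv2.imwrite('pics/w6z.png',cv2.resize(c['img'][80:290,140:420,::-1],(800,600),interpolation=cv2.INTER_CUBIC))
E
```

```text
[[0.44969634 0.27439461 0.023     ]
 [0.40462101 0.26941106 0.023     ]] [0.42715868 0.27190283 0.023     ]
lid [[0.44329494 0.155603   0.059     ]] pad [[0.5429883  0.28313325 0.015     ]]
tube [0.55463098 0.16870673 0.03      ] 0.08058058282796719
clock: 17.8
tcp_pos: [0.6615, -0.1762, 0.1512]
tcp_rot: [0.0, 0.996, -0.09, 0.0]
force: [-0.6, -0.3, 0.3]
opening: 0.565
finger_force: 0.0
scraper [275.4 187.2] 0.88 [ 0.6676 -0.1773  0.    ]
clip [279.2 278.1] 0.76 [ 0.5672 -0.1631  0.    ]
clip [491.1 261.3] 0.58 [ 0.544  -0.3944  0.    ]
clip [389.3 189.6] 0.56 [ 0.6446 -0.2895  0.    ]
```

View pics/w6z.png

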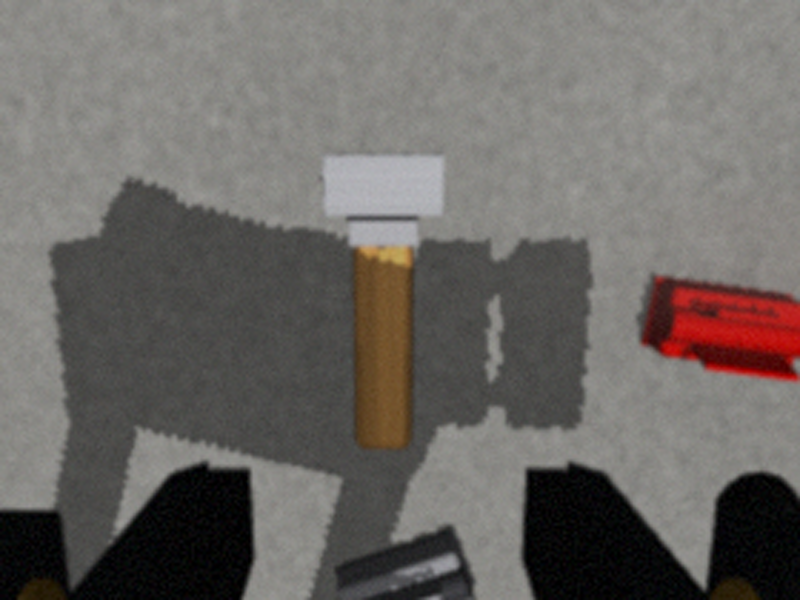

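The scraper stands upright in the zoom: blade edge at row 155, butt at row 447, axis at column 384. It is aligned with the tool.

```bash
python3 - <<'E'
from h import *
import pickle; c=pickle.load(open('w6.pkl','rb'))
s=800/280
z=lambda a:[140+a[0]/s,80+a[1]/s]
a=unproj(c,[z((384,155))],.003)[0];b=unproj(c,[z((384,447))],.018)[0];m=(a+b)/2
print(a,b,m,np.linalg.norm((a-b)[:2]),np.degrees(np.arctan2(*(a-b)[[1,0]])))
go(m[0],m[1],.004,-10.3)
E
```

```text
[ 0.71857153 -0.18570216  0.003     ] [ 0.62298101 -0.16811869  0.018     ] [ 0.67077627 -0.17691042  0.0105    ] 0.0971942626678099 -10.4228020880654
go [  9.1  -1.5 147. ] [ 0. -0. -0.] yaw -10.3 t 17.95
```

```bash
python3 -m jog '[[8,-1,60,0,0,0,50],[8,-1,110,0,0,0,50],[8,-1,135,0,0,0,50],[8,-1,144,0,0,0,50],[8,-1,147,0,0,0,50],[8,-1,147,0,0,0,30],[8,-1,147,0,0,0,12],[8,-1,147,0,0,0,12],[8,-1,147,0,0,0,12],[8,-1,147,0,0,0,12],[8,-1,147,0,0,0,12],[8,-1,100,0,0,0,12],[8,-1,40,0,0,0,12],[8,-1,40,0,0,0,12]]' 35
python3 - <<'E'
from h import *
go(.428,.2708,.13,6.6)
E
```

```text
clock: 19.7
tcp_pos: [0.6732, -0.1793, 0.1172]
tcp_rot: [0.002, 0.996, -0.09, 0.005]
force: [0.3, 0.0, -0.5]
opening: 0.223
finger_force: 35.0
go [-322.  -398.6  -17.3] [  0.2  -0.6 -17. ] yaw -10.4 t 19.7
```

```bash
python3 -m jog '[[-322,-399,-17,0,0,-17,12],[-322,-399,-17,0,0,-17,12],[-322,-399,-17,0,0,-17,12],[-322,-399,-17,0,0,-17,12],[-322,-399,-17,0,0,-17,12],[-322,-399,-17,0,0,-17,12],[-322,-399,-17,0,0,-17,12],[-322,-399,-17,0,0,-17,12],[-322,-399,-17,0,0,-17,12],[-322,-399,-17,0,0,-17,12],[-322,-399,-17,0,0,-17,12],[-322,-399,-17,0,0,-17,12]]'
python3 - <<'E'
from h import *
c=cam('wrist'); save(c,'w7.png'); import pickle; pickle.dump(c,open('w7.pkl','wb'))
go(.428,.2708,.030,6.6)
E
```

```text
clock: 21.2
tcp_pos: [0.4254, 0.2715, 0.1275]
tcp_rot: [0.0, 0.998, 0.057, -0.0]
force: [0.1, 0.7, -0.4]
opening: 0.223
finger_force: 35.0
go [ 2.5  1.1 97.5] [ 0.   0.  -0.1] yaw 6.5 t 21.25
```

View pics/w7.png

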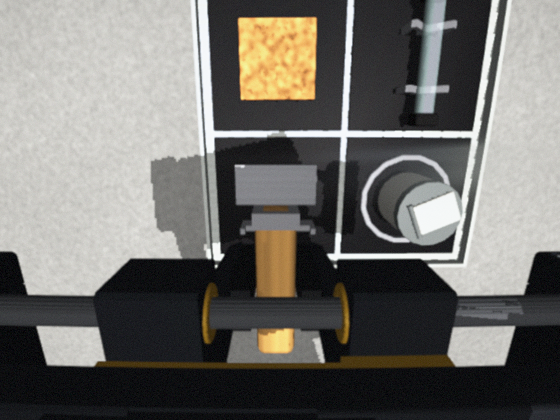

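The scraper is held straight at column 276, midway between the cheeks at (244,229) and (308,229).

```bash
python3 -m jog '[[2,1,45,0,0,0,12],[2,1,75,0,0,0,12],[2,1,90,0,0,0,12],[2,1,95,0,0,0,12],[2,1,98,0,0,0,12],[2,1,99.5,0,0,0,12],[2,1,99.5,0,0,0,12]]'
```

```text
clock: 22.12
tcp_pos: [0.4272, 0.2722, 0.0288]
tcp_rot: [-0.0, 0.998, 0.058, 0.001]
force: [1.1, -0.5, -0.8]
opening: 0.224
finger_force: 35.0
```

```bash
python3 -m jog '[[0,0.5,1,0,0,0,12],[0,0.5,1.5,0,0,0,12],[0,0.5,1.5,0,0,0,12]]'
```

```text
clock: 22.5
tcp_pos: [0.4271, 0.2717, 0.0276]
tcp_rot: [-0.0, 0.998, 0.058, 0.0]
force: [-2.2, -2.5, 7.3]
opening: 0.222
finger_force: 35.0
```

Contact with the bars; release. Then on to the clip.

```bash
python3 -m jog '[[0,0,0,0,0,0,22],[0,0,0,0,0,0,26],[0,0,0,0,0,0,40],[0,0,0,0,0,0,40],[0,0,-40,0,0,0,40],[0,0,-100,0,0,0,50],[0,0,-150,0,0,0,50],[-50,0,-150,0,0,0,50],[-50,0,-150,0,0,0,50],[-50,0,-150,0,0,0,50]]' 20
python3 - <<'E'
from h import *
c=cam('wrist'); save(c,'w8.png'); import pickle; pickle.dump(c,open('w8.pkl','wb'))
go(.567,-.168,.15,11); print(sensors.sense()['tcp_pos'])
a=pickle.load(open('w6.pkl','rb'))
cv2.imwrite('pics/w8z.png',cv2.resize(c['img'][0:300,130:530,::-1],(800,600),interpolation=cv2.INTER_CUBIC))
E
```

```text
clock: 23.75
tcp_pos: [0.3774, 0.2659, 0.1768]
tcp_rot: [-0.0, 0.998, 0.058, 0.0]
force: [-0.4, -0.6, 0.4]
opening: 0.567
finger_force: 0.0
go [137.9 452.8  26.8] [-0.  -0.  -4.4] yaw 6.6 t 23.8
[0.3777971  0.26586669 0.1767819 ]
```

View pics/w8z.png

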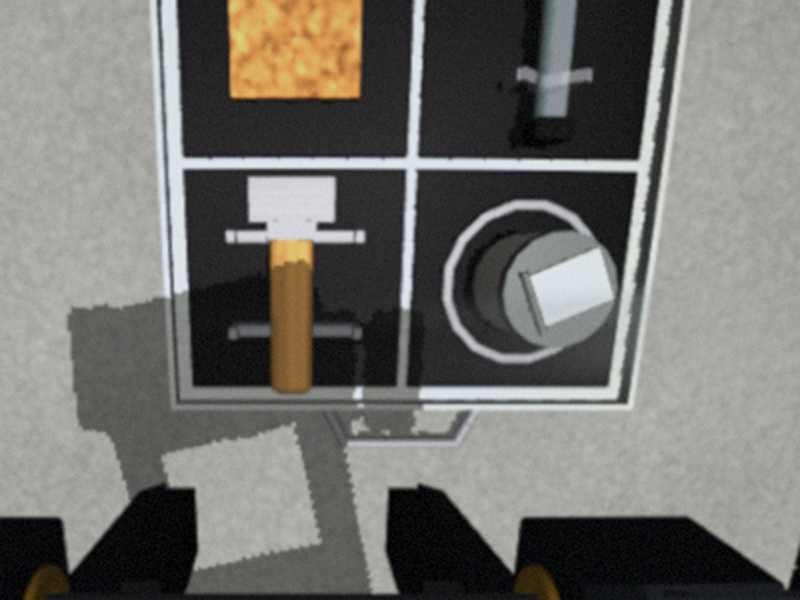

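The scraper lies straight across both bars within 2 mm of centre, and the canister is upright in the ring. Now the clip, whose long axis is at about 101°.

```bash
python3 -c "
from h import *
go(.567,-.165,.15,101)"
```

```text
go [138.2 449.8  26.8] [  0.   -0.  -94.4] yaw 6.6 t 23.8
```

```bash
python3 -m jog '[[138,450,20,0,0,-94,50],[138,450,20,0,0,-94,50],[138,450,20,0,0,-94,50],[138,450,20,0,0,-94,50],[138,450,20,0,0,-94,50],[138,450,20,0,0,-94,50],[138,450,20,0,0,-94,50],[138,450,27,0,0,-94,50],[138,450,27,0,0,-94,50],[138,450,27,0,0,-94,50],[138,450,27,0,0,-94,50],[138,450,27,0,0,-94,50],[138,450,27,0,0,-94,50]]'
python3 - <<'E'
from h import *
c=cam('wrist'); save(c,'w9.png'); import pickle; pickle.dump(c,open('w9.pkl','wb'))
for m in mark_of('wrist','clip'): print(np.round(m['uv'],1),round(m['confidence'],2),unproj(c,m['uv'],0)[0].round(4))
cv2.imwrite('pics/w9z.png',cv2.resize(c['img'][100:280,160:400,::-1],(800,600),interpolation=cv2.INTER_CUBIC))
E
```

```text
clock: 25.42
tcp_pos: [0.5662, -0.1651, 0.1497]
tcp_rot: [0.0, 0.639, 0.769, -0.0]
force: [0.8, -0.1, 0.6]
opening: 0.566
finger_force: 0.0
[273.4 190.9] 0.84 [ 0.5634 -0.1626  0.    ]
```

View pics/w9z.png

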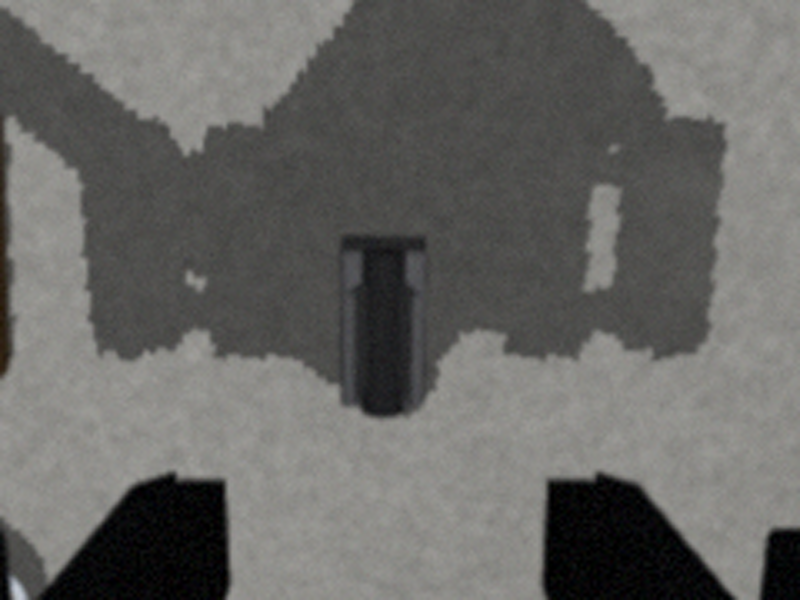

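The clip is aligned with the tool: columns 342–426, with its top face from row 249 to 405 in the zoom.

```bash
python3 - <<'E'
from h import *
import pickle; c=pickle.load(open('w9.pkl','rb'))
z=lambda a:[160+a[0]/3.3333,100+a[1]/3.3333]
a=unproj(c,[z((384,249)),z((384,405))],.022);m=a.mean(0)
print(a,m,np.linalg.norm(a[0]-a[1])); go(m[0],m[1],.004,100.5)
b=unproj(c,[z((384,236))],.0);print(b)
E
```

```text
[[ 0.56147661 -0.142441    0.022     ]
 [ 0.56963086 -0.18651673  0.022     ]] [ 0.56555373 -0.16447886  0.022     ] 0.044823675877729986
go [  0.7  -0.6 145.8] [0.  0.  0.1] yaw 100.6 t 25.525
[[ 0.56145878 -0.14240853  0.        ]]
```

```bash
python3 -m jog '[[1,-1,50,0,0,0,50],[1,-1,90,0,0,0,50],[1,-1,115,0,0,0,50],[1,-1,135,0,0,0,50],[1,-1,144,0,0,0,50],[1,-1,145,0,0,0,50],[1,-1,145,0,0,0,30],[1,-1,145,0,0,0,16],[1,-1,145,0,0,0,16],[1,-1,145,0,0,0,16],[1,-1,145,0,0,0,16],[1,-1,145,0,0,0,16]]' 25
python3 -m jog '[[0,0,-40,0,0,0,16],[0,0,-90,0,0,0,16],[0,0,-130,0,0,0,16],[0,0,-130,0,0,0,16],[0,0,-130,0,0,0,16]]'
python3 -c "
from h import *
go(.5425,.283,.13,96.6)"
```

```text
clock: 27.02
tcp_pos: [0.5654, -0.1648, 0.0054]
tcp_rot: [0.001, 0.639, 0.77, 0.0]
force: [-0.9, 0.2, 5.1]
opening: 0.272
finger_force: 25.0
clock: 27.65
tcp_pos: [0.5642, -0.1641, 0.1336]
tcp_rot: [-0.001, 0.639, 0.77, -0.0]
force: [-0.7, 1.3, -1.0]
opening: 0.267
finger_force: 25.0
go [443.5  61.1   4. ] [-0.1 -0.1  4. ] yaw 100.6 t 27.65
```

```bash
python3 -m jog '[[443.5,61,4,0,0,4,16],[443.5,61,4,0,0,4,16],[443.5,61,4,0,0,4,16],[443.5,61,4,0,0,4,16],[443.5,61,4,0,0,4,16],[443.5,61,4,0,0,4,16],[443.5,61,4,0,0,4,16],[443.5,61,4,0,0,4,16],[443.5,61,4,0,0,4,16],[443.5,61,4,0,0,4,16],[443.5,61,4,0,0,4,16],[443.5,61,4,0,0,4,16]]'
python3 -c "
from h import *
go(.5425,.283,.0204,96.6)"
```

```text
clock: 29.15
tcp_pos: [0.5435, 0.2815, 0.1308]
tcp_rot: [0.0, 0.666, 0.746, 0.0]
force: [0.3, -0.1, -0.5]
opening: 0.265
finger_force: 25.0
go [  1.6  -0.9 110.4] [ 0.   0.  -0.1] yaw 96.5 t 29.15
```

```bash
python3 -m jog '[[1.5,-1,50,0,0,0,16],[1.5,-1,85,0,0,0,16],[1.5,-1,100,0,0,0,16],[1.5,-1,106,0,0,0,16],[1.5,-1,108,0,0,0,16],[1.5,-1,109,0,0,0,16],[1.5,-1,109.5,0,0,0,16],[1.5,-1,109.5,0,0,0,16]]'
```

```text
clock: 30.15
tcp_pos: [0.5423, 0.2841, 0.0218]
tcp_rot: [0.0, 0.665, 0.747, 0.0]
force: [0.1, 1.1, -0.2]
opening: 0.274
finger_force: 25.0
```

```bash
python3 -m jog '[[-1,0,1,0,0,0,16],[-1,0,1.5,0,0,0,16],[-1,0,1.5,0,0,0,16]]'
```

```text
clock: 30.52
tcp_pos: [0.5423, 0.2831, 0.0205]
tcp_rot: [0.0, 0.665, 0.747, 0.0]
force: [-2.6, -0.6, 5.5]
opening: 0.268
finger_force: 25.0
```

```bash
python3 -m jog '[[0,0,0,0,0,0,25],[0,0,0,0,0,0,28],[0,0,0,0,0,0,45],[0,0,0,0,0,0,45],[0,0,-40,0,0,0,45],[0,0,-100,0,0,0,50],[0,0,-160,0,0,0,50],[-70,50,-200,0,0,0,50],[-110,50,-220,0,0,0,50],[-110,50,-220,0,0,0,50],[-110,50,-220,0,0,0,50],[-110,50,-220,0,0,0,50]]'
python3 - <<'E'
from h import *
c=cam('wrist'); import pickle; pickle.dump(c,open('w10.pkl','wb'))
print(sensors.sense()['tcp_pos'])
cv2.imwrite('pics/w10z.png',cv2.resize(c['img'][0:270,100:460,::-1],(800,600),interpolation=cv2.INTER_CUBIC))
E
```

```text
clock: 32.02
tcp_pos: [0.6032, 0.1807, 0.2383]
tcp_rot: [-0.001, 0.665, 0.747, -0.001]
force: [-0.7, -0.0, 0.1]
opening: 0.569
finger_force: 0.0
[0.60313671 0.18084692 0.23828927]
```

View pics/w10z.png

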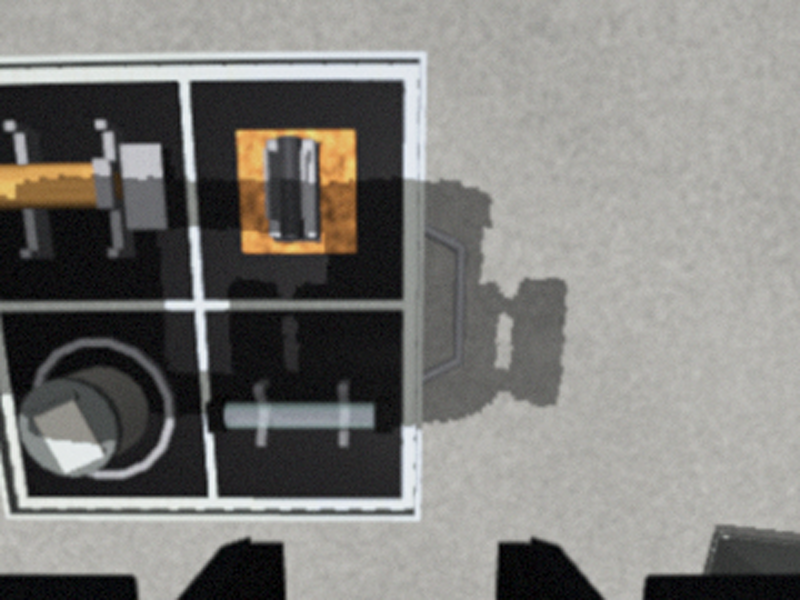

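All four sit centred: clip at zoom (292,190) on the pad centred at (297,191), tube across both posts, scraper on the bars, canister inside the ring.

```bash
python3 -c "
from h import *
print(arm.job_done())"
```

```text
the job is handed in; nothing more can be done
None
```

The caddy is loaded and handed in at about 32 s: canister in the ring, long tube in the notches, scraper on the bars and clip on the pad, each within about 2 mm of centre by the camera, with the short tube and bare handle left alone.

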